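# Stack the storage set on its mats

### The arm

A 7-joint arm with a two-finger parallel gripper is mounted at the origin on a cart in front of the work surface, level with it; the furniture and walls round the work are solid. World frame = base frame: x ahead of the robot, y to its left, z up, the work surface at z = 0. Lengths are in m, angles in rad, forces in N, time in s.
With the tool pointing down it reaches from about 0.425 to 0.875 m from the base axis. Payload 4.7 kg.
Tool frame: the origin (TCP) lies midway between the tips of the shut fingers; the grasp point (between the pads) lies 19 mm behind it; z points along the fingers, y is the line along which they close (so a half turn about z gives the same grasp; the last joint's range is limited). The gripper opens to 87 mm and grips with 3 to 60 N. Pads are 19 mm wide; open, the fingers measure 117 mm over their backs; the gripper's body (75 mm by 190 mm) begins 51 mm behind the grasp point.
Start: joints at [1.349, 0.321, -0.07, 1.45, 0.023, 1.371, -0.057], TCP at [0.152, -0.632, 0.223] pointing down, gripper open.
Joint ranges: [-2.86, 2.86], [-0.3, 2.09], [-1.38, 1.24], [0.06, 2.45], [-1.56, 4.7], [0.09, 2.05], [-2.69, 2.69]. Speed limits (rad/s): [2.57, 2.57, 3.14, 3.14, 3.14, 3.14, 3.14].

### API

Orientations are given as a rotation vector (axis times angle).
In Python, from bench import monitor, cams, workorder gives the robot as it stands.
- The arm moves only by the tool move_arm, never from a script. Its arguments are lists of equal length, an entry for each row: "slide": the shift along the tool's x, y, z in cm, a list of three; "roll": the turn about the tool's z in rad. In form: {"slide": [[dx, dy, dz], ...], "roll": [roll, ...]}. A call has 1 to 20 rows; each row is the pose to reach, as a shift and turn from the pose commanded when the call began, along the tool's axes at that moment; what a row does not reach only later rows make up. A row lasts 1/10 s, in which the tool goes at most 50 mm and 8.59 degrees, less where a joint would pass 70% of its speed; a pose out of reach is approached as far as the arm can. A call with a gripper value outside its range is refused whole. "gripper" is the finger opening in cm, from 0 to 8.7, set as the call begins (left out, the last holds). The fingers move at their own pace and stop on an object; "squeeze" is the grip in N (left out, the last holds). Time passes only in rows, so rows that repeat a pose let the fingers close. It gives the time, the measured TCP pose, the force, the opening and the grip force at its end, in the units of the state.
- monitor.get_state(): the state, without advancing time (a new reading comes with each control period).
- cams.get_image(name): name is "side" or "top"; returns the picture (420x560x3 uint8, red, green, blue); there is no depth.
- cams.get_calibration(name): a dict with "mtx" (3x3 intrinsics, pixels), "R" (3x3) and "t" (3): a world point X has camera coordinates R X + t. Camera axes: x right, y down, z forward; pixel columns grow to the right and rows downward; lengths in m; the calibration is good to about 2 mm. A picture is of the moment at which its call begins. get_calibration takes no time and is no camera call.
- workorder.close_job(): hands the job in; it is judged then, once.
The state is a dict: "time": time; "joint_positions": joint angles; "qd": joint speeds; "joint_torque": joint torques, N m; "position": TCP position; "tool_rot": TCP orientation; "ft_force": force on the tool from outside, world axes, zero at the start; "torque": the same for the moment, N m; "grip_width": opening from 0.0 (shut) to 1.0 (fully open); "grip_force": force on a finger pad.
Only numpy, scipy, OpenCV 4.12 (cv2) and the standard library are available. Lean on these libraries where they do the work, as an engineer would, in place of code of your own. Each camera call takes 0.05 s, during which the arm holds its last target. There are 200 camera calls.

### The job

Stack the three round storage pots on the round cork mat and the two oblong storage boxes on the oblong cork mat, in each tower the largest at the bottom and the smallest on top, every piece neatly centred on what is under it and the long sides of the boxes lined up with those of their mat. Keep the pieces upright all the while, and leave the timer, the filter basket and the black dosing cup where they stand.

Things in the scene. Friction and masses are not known exactly. Their poses are not given: they have to be found in the camera images.
- large_round_pot: Loose round storage pot, white ceramic with a flat light-wood lid of the same width (lid closed, fixed to it, 9 mm thick); the largest of three. Solid, flat top and bottom; diameter 66 mm, height 38 mm. Origin: centre of its underside; z up.
- medium_round_pot: Loose round storage pot, white ceramic with a flat light-wood lid of the same width (lid closed, fixed to it, 9 mm thick); the middle of three. Solid, flat top and bottom; diameter 54 mm, height 34 mm. Origin: centre of its underside; z up.
- small_round_pot: Loose round storage pot, white ceramic with a flat light-wood lid of the same width (lid closed, fixed to it, 9 mm thick); the smallest of three. Solid, flat top and bottom; diameter 40 mm, height 31 mm. Origin: centre of its underside; z up.
- large_oblong_box: Loose oblong storage box, white ceramic with a flat light-wood lid (closed, fixed to it, 9 mm thick); the larger of two. Solid, flat top and bottom; 60 mm along its own x, 92 mm along its own y (the long side), height 38 mm. Origin: centre of its underside; z up.
- small_oblong_box: Loose oblong storage box, white ceramic with a flat light-wood lid (closed, fixed to it, 9 mm thick); the smaller of two. Solid, flat top and bottom; 42 mm along its own x, 64 mm along its own y (the long side), height 32 mm. Origin: centre of its underside; z up.
- round_mat: Round flat cork mat, diameter 100 mm, 10 mm thick, fixed to the worktop. Origin: centre of its underside, on the worktop; its top is 10 mm above it.
- oblong_mat: Oblong flat cork mat, 90 mm along its own x, 124 mm along its own y (the long side), 10 mm thick, fixed to the worktop. Origin: centre of its underside, on the worktop; its top is 10 mm above it.
- kitchen_timer: Loose round kitchen timer with a teal top and a white knob, 66 mm across, 60 mm high; not part of the job. Origin: centre of its underside.
- filter_basket: Loose shallow steel coffee filter basket, open at the top, 69 mm across the rim, 24 mm high; not part of the job. Origin: centre of its underside.
- dosing_cup: Loose black open dosing cup, 60 mm across, 47 mm high; not part of the job. Origin: centre of its underside.

How it is judged:
By the outcome, as a careful person would: the job done as asked, in the order asked, and still so for the second after the job is handed in, with the robot touching nothing.
It also fails if it takes over 136 s, if anything falls off the work surface, if the arm or the gripper's body presses on something with over 40 N, if the wrist force passes 120 N, or if a joint passes its speed limit or range.

## Working session

There is one attempt and no reset: what is moved stays moved. The work goes in short steps, Python scripts to look and compute and a tool call to move; the robot and the scene stay as the last step left them, time stands still between calls to the robot, and variables do not carry over. Pictures are saved under pics/ and viewed, at most 14 in all, crops included, and the job is handed in when it is done.

Besides the shell and the picture viewer there is one more tool, called after "Request:" as name(argument=value, ...) on one line, values as JSON. move_arm: Moves the arm, as the interface text tells. Its arguments: {"type":"object","properties":{"slide":{"type":"array","items":{"type":"array","items":{"type":"number"}}},"roll":{"type":"array","items":{"type":"number"}},"gripper":{"type":"number"},"squeeze":{"type":"number"}},"required":["slide","roll"]}

```bash
mkdir -p pics; python3 - <<'E'
from bench import monitor,cams,workorder
import cv2,numpy as np
for n in("side","top"):
    im=cams.get_image(n); cv2.imwrite(f"pics/{n}0.png",im[...,::-1]); c=cams.get_calibration(n)
    print(n,np.round(c["mtx"],1).tolist(),np.round(c["R"],3).tolist(),np.round(c["t"],3).tolist(), (-np.array(c["R"]).T@c["t"]).round(3))
s=monitor.get_state();print({k:np.round(v,3).tolist() for k,v in s.items()})
E
```

```text
side [[452.1, 0.0, 284.9], [0.0, 452.1, 209.5], [0.0, 0.0, 1.0]] [[-0.977, -0.211, -0.015], [-0.131, 0.659, -0.741], [0.166, -0.722, -0.672]] [0.431, 0.054, 1.098] [0.246 0.848 0.784]
top [[414.4, 0.0, 287.8], [0.0, 414.4, 204.8], [0.0, 0.0, 1.0]] [[-0.027, -1.0, -0.002], [-0.991, 0.027, -0.131], [0.131, -0.001, -0.991]] [0.022, 0.467, 1.067] [0.324 0.011 1.12 ]
{'time': 0.1, 'joint_positions': [1.349, 0.322, -0.07, 1.452, 0.023, 1.371, -0.057], 'qd': [0.002, -0.002, 0.0, -0.003, 0.001, -0.001, 0.0], 'joint_torque': [-0.0, -49.257, -0.406, -31.34, -0.064, 0.039, 0.0], 'position': [0.152, -0.632, 0.222], 'tool_rot': [-3.118, -0.369, 0.001], 'ft_force': [0.11, 0.585, 0.164], 'torque': [0.029, -0.012, 0.006], 'grip_force': 0.0, 'grip_width': 0.999}
```

View pics/side0.png

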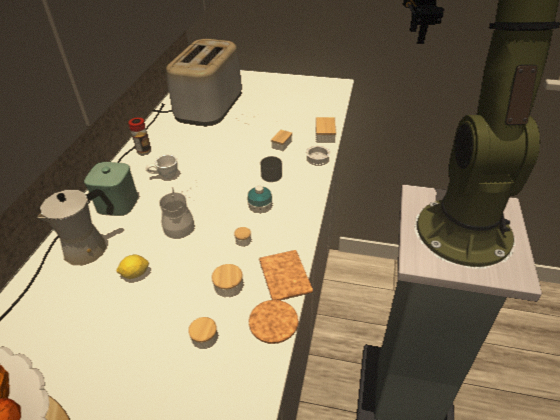

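View pics/top0.png

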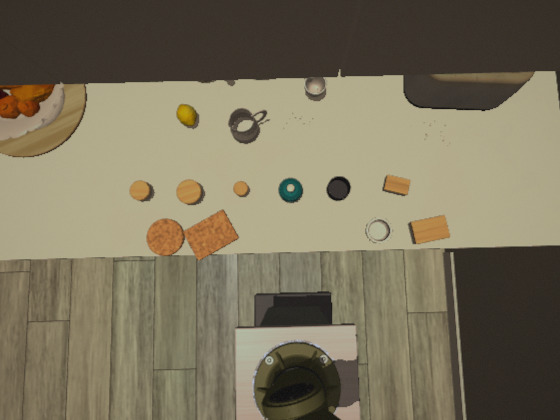

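The side view shows the medium pot at about (203,330), large pot (228,280), small pot (243,236), round mat (273,321), oblong mat (285,275), small box (282,139) and large box (326,128). In the top view they are at (140,190), (189,192), (240,188), (165,237), (212,235), (397,185) and (430,229). The timer, cup and basket lie between the two groups.

```bash
cat > vis.py <<'E'
import cv2,numpy as np
from bench import cams
from scipy.optimize import least_squares
CAL={n:cams.get_calibration(n) for n in("side","top")}
def proj(n,X):
    c=CAL[n];p=(np.array(X)@np.array(c["R"]).T+c["t"])@np.array(c["mtx"]).T
    return p[:,:2]/p[:,2:]
def outline(shape,x,y,z,yaw,th):   # z = top
    if len(shape)==1:
        a=np.linspace(0,2*np.pi,72,endpoint=False);P=shape[0]/2*np.c_[np.cos(a),np.sin(a)]
    else: P=np.array([[1,1],[-1,1],[-1,-1],[1,-1]])*np.array(shape)/2
    P=P@np.array([[np.cos(yaw),np.sin(yaw)],[-np.sin(yaw),np.cos(yaw)]])+[x,y]
    return np.vstack([np.c_[P,np.full(len(P),h)] for h in(z,z-th)])
def stats(m):
    sx=np.array([m['mu20'],m['mu11'],m['mu02']])/m['m00']
    return np.r_[m['m10']/m['m00'],m['m01']/m['m00'],sx]
def mask(im,seed,r=32,K=4,lo=None):
    u,v=seed;u0=max(u-r,0);v0=max(v-r,0);c=im[v0:v+r,u0:u+r]
    c=cv2.resize(c,None,fx=K,fy=K,interpolation=cv2.INTER_CUBIC)
    s=cv2.cvtColor(c,cv2.COLOR_RGB2HSV)
    m=((s[...,1]>135)&(s[...,2]>60)&(s[...,0]<25)).astype(np.uint8)
    cs,_=cv2.findContours(m,cv2.RETR_EXTERNAL,cv2.CHAIN_APPROX_NONE)
    q=((u-u0+.5)*K,(v-v0+.5)*K)
    k=max(cs,key=lambda k:(cv2.pointPolygonTest(k,q,False)>=0)*1e6+cv2.contourArea(k))
    h=cv2.convexHull(k)
    return (h.reshape(-1,2).astype(np.float32)+.5)/K-.5+[u0,v0]
def fit(ims,seeds,shape,th,x0,fixz=None,r=32):
    obs={n:stats(cv2.moments(mask(ims[n],seeds[n],r).astype(np.float32).reshape(-1,1,2))) for n in seeds}
    area={n:cv2.contourArea(mask(ims[n],seeds[n],r).astype(np.float32)) for n in seeds}
    def res(p,full=False):
        out=[]
        for n in seeds:
            h=cv2.convexHull(proj(n,outline(shape,p[0],p[1],p[2],p[3],th)).astype(np.float32))
            d=stats(cv2.moments(h))-obs[n]
            out+=list(d[:2])+(list(d[2:]/10) if len(shape)==2 else [])
            if full: out.append(area[n]/cv2.contourArea(h))
        if fixz is not None: out.append((p[2]-fixz)*2e4)
        return np.array(out)
    s=least_squares(res,x0,x_scale=[.01,.01,.01,.1],diff_step=1e-3)
    return s.x,res(s.x,True)
def ground(n,uv,z):
    c=CAL[n];R=np.array(c["R"]);d=R.T@np.linalg.inv(c["mtx"])@[uv[0],uv[1],1];o=-R.T@np.array(c["t"])
    return (o+d*(z-o[2])/d[2])
E
cat > m1.py <<'E'
from vis import *
ims={n:cv2.imread(f"pics/{n}0.png")[...,::-1].copy() for n in("side","top")}
D=dict(large=((228,276),(189,191),(.066,),.009),med=((203,327),(140,190),(.054,),.009),small=((243,234),(240,188),(.040,),.009),
lbox=((326,124),(430,229),(.060,.092),.009),sbox=((282,137),(397,185),(.042,.064),.009),
rmat=((273,321),(165,237),(.1,),.01),omat=((285,275),(212,235),(.09,.124),.01))
H=dict(large=.038,med=.034,small=.031,lbox=.038,sbox=.032,rmat=.01,omat=.01)
for k,(s,t,sh,th) in D.items():
    g=ground("top",t,.03);y0=dict(lbox=0.1,sbox=-.2,omat=-1.0).get(k,0)
    if k in("lbox","sbox"):y0=0.1 if k=="lbox" else -.15
    for fz in(None,H[k]):
        p,r=fit(ims,dict(side=s,top=t),sh,th,[g[0],g[1],.03,y0],fz)
        print(k,p.round(4),r.round(2))
    a=np.hypot(*p[:2]);print("   reach",a.round(3))
for k,t,h in(("timer",(290,190),.06),("cup",(339,188),.047),("basket",(378,230),.024)): print(k,ground("top",t,h).round(3))
B=np.hstack([cv2.resize(ims["top"][155:270,110:260],None,fx=2.6,fy=2.6),cv2.resize(ims["top"][155:270,310:460],None,fx=2.6,fy=2.6)])
A=np.hstack([cv2.resize(ims["side"][215:345,170:320],None,fx=2.3,fy=2.3),cv2.resize(ims["side"][100:230,220:370],None,fx=2.3,fy=2.3)])
A=cv2.resize(A,(B.shape[1],int(A.shape[0]*B.shape[1]/A.shape[1])))
cv2.imwrite("pics/crop.png",cv2.resize(np.vstack([B,A])[...,::-1],(700,590)))
E
python3 m1.py
```

```text
large [0.5095 0.2719 0.0377 0.0882] [-0.14 -0.02  0.84  0.04  0.18  0.87]
large [0.5094 0.272  0.038  0.0896] [-0.14 -0.09  0.84 -0.03  0.19  0.87 -0.  ]
   reach 0.577
med [ 0.5174  0.4039  0.033  -0.3161] [-0.2  -0.04  0.85  0.06  0.27  0.83]
med [ 0.5172  0.4041  0.034  13.261 ] [-0.19 -0.21  0.85 -0.15  0.3   0.83 -0.  ]
   reach 0.656
small [ 0.5158  0.1351  0.0313 -0.0068] [-0.14 -0.02  0.68  0.03  0.16  0.8 ]
small [ 0.5158  0.135   0.031  -0.7901] [-0.14  0.03  0.68  0.07  0.15  0.8   0.  ]
   reach 0.533
lbox [ 0.3921 -0.3602  0.0383  0.1802] [-0.26  0.09  0.5   0.08  0.58  0.82  0.09  0.19  0.89 -0.1   0.48  0.91]
lbox [ 0.3922 -0.3604  0.038   0.1797] [-0.26  0.14  0.5   0.07  0.58  0.82  0.11  0.19  0.89 -0.1   0.47  0.91
  0.  ]
   reach 0.533
sbox [ 0.5135 -0.2816  0.0339 -0.164 ] [-0.3  -0.    0.43 -0.08  0.52  0.72  0.07  0.26  0.67 -0.17  0.28  0.87]
sbox [ 0.5139 -0.2825  0.032  -0.1647] [-0.33  0.34  0.42 -0.08  0.52  0.72  0.24  0.24  0.65 -0.17  0.27  0.87
  0.  ]
   reach 0.586
rmat [ 0.3891  0.3218  0.005  -0.0041] [-0.11 -0.01  1.34  0.02  0.15  1.45]
rmat [ 3.88600e-01  3.23100e-01  1.00000e-02 -1.19587e+01] [-0.06 -0.9   1.33 -0.96  0.26  1.44 -0.02]
   reach 0.505
omat [0.3967 0.2332 0.0101 0.1481] [ 0.4  -0.47 -4.74  0.07 -2.7   1.25 -1.23 -0.26 -2.27  2.21 -1.99  1.16]
omat [0.3967 0.2332 0.01   0.1473] [ 0.4  -0.45 -4.74  0.06 -2.7   1.25 -1.22 -0.26 -2.27  2.22 -1.99  1.16
 -0.  ]
   reach 0.46
timer [0.502 0.003 0.06 ]
cup [ 0.506 -0.126  0.047]
basket [ 0.395 -0.227  0.024]
```

View pics/crop.png

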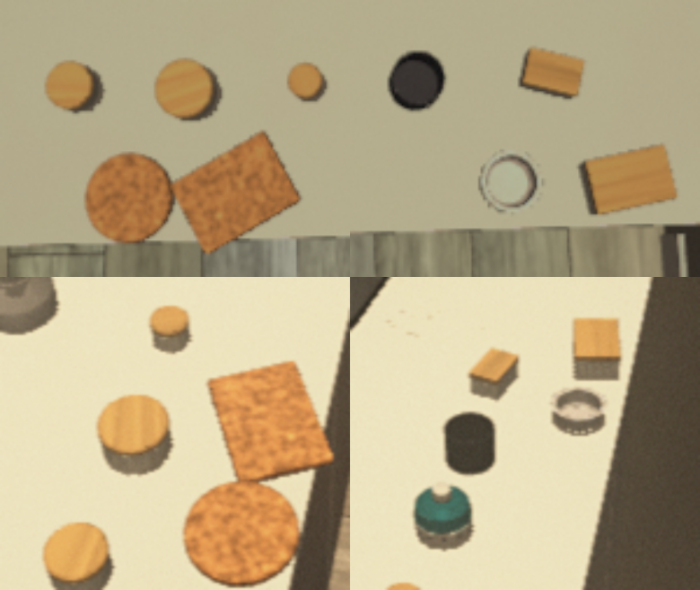

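The crops show the pots and boxes standing alone. The two mats almost touch, so their masks merged. I'll refit by rendering outlines against the masks, with both mats fitted jointly.

```bash
cat > fit2.py <<'E'
from vis import *
from scipy.optimize import minimize
K=4
def sat(im,win,thr):
    u0,v0,u1,v1=win;c=cv2.resize(im[v0:v1,u0:u1],None,fx=K,fy=K,interpolation=cv2.INTER_CUBIC)
    s=cv2.cvtColor(c,cv2.COLOR_RGB2HSV)
    return ((s[...,1]>thr)&(s[...,2]>70)&(s[...,0]<25)).astype(np.uint8)
def ifit(ims,wins,shapes,x0,ths,thr=115,fixz=None):
    """x0: per object [x,y,yaw]; one common top z is fitted unless fixz"""
    M={n:sat(ims[n],wins[n],thr) for n in wins}
    m=len(shapes)
    def cost(q):
        z=q[-1]/100 if fixz is None else fixz;c=0
        for n in wins:
            R=np.zeros_like(M[n])
            for i in range(m):
                x,y,a=q[3*i:3*i+3]
                p=proj(n,outline(shapes[i],x/100,y/100,z,a/5,ths[i]))
                h=cv2.convexHull((p-np.array(wins[n][:2])+.5).astype(np.float32)*K-.5)
                cv2.fillConvexPoly(R,np.round(h*16).astype(np.int32),1,shift=4)
            c+=(R!=M[n]).sum()/K/K
        return c
    q=np.concatenate([[a[0]*100,a[1]*100,a[2]*5] for a in x0]+([[fixz_guess*100]] if fixz is None else []))
    for s in(.5,.2,.1):
        S=np.vstack([q,q+np.eye(len(q))*s]);r=minimize(cost,q,method="Nelder-Mead",options=dict(initial_simplex=S,maxiter=600,xatol=.003,fatol=.02));q=r.x
    o=[(q[3*i]/100,q[3*i+1]/100,q[3*i+2]/5) for i in range(m)]
    return np.round(o,4),(None if fixz is not None else round(q[-1]/100,4)),round(r.fun,1)
fixz_guess=.02
E
cat > m2.py <<'E'
import fit2;from fit2 import *
ims={n:cv2.imread(f"pics/{n}0.png")[...,::-1].copy() for n in("side","top")}
w=lambda s,r=26:(s[0]-r,s[1]-r,s[0]+r,s[1]+r)
for k,s,t,sh,x0,H in(("large",(228,276),(189,191),(.066,),(.5095,.272,0),.038),("med",(203,327),(140,190),(.054,),(.517,.404,0),.034),("small",(243,234),(240,188),(.04,),(.516,.135,0),.031),
 ("lbox",(326,124),(430,229),(.06,.092),(.392,-.36,.18),.038),("sbox",(282,137),(397,185),(.042,.064),(.514,-.282,-.165),.032)):
    r=24 if k=="lbox" else 22
    fit2.fixz_guess=H
    W=dict(side=w(s,r),top=w(t,r))
    print(k,*ifit(ims,W,[sh],[x0],[.009]),*ifit(ims,W,[sh],[x0],[.009],fixz=H))
W=dict(side=(240,245,320,348),top=(140,205,244,265)); fit2.fixz_guess=.01
for thr in(115,135): print("mats",thr,*ifit(ims,W,[(.1,),(.09,.124)],[(.389,.33,0),(.395,.222,.49)],[.01,.01],thr),*ifit(ims,W,[(.1,),(.09,.124)],[(.389,.33,0),(.395,.222,.49)],[.01,.01],thr,fixz=.01))
E
python3 m2.py
```

```text
large [[0.5105 0.2716 0.0918]] 0.0349 119.2 [[0.5098 0.2707 0.1616]] None 123.1
med [[0.518  0.4039 0.0789]] 0.0301 105.8 [[0.5173 0.4029 0.1072]] None 110.5
small [[0.5167 0.1349 0.1472]] 0.0287 73.0 [[0.516  0.1346 0.0217]] None 74.1
lbox [[ 0.3928 -0.359   0.1774]] 0.0379 105.7 [[ 0.3928 -0.3604  0.1739]] None 104.8
sbox [[ 0.515  -0.2818 -0.2429]] 0.0319 84.8 [[ 0.5147 -0.2818 -0.2442]] None 85.4
mats 115 [[ 0.3926  0.3406 -0.0113]
 [ 0.3951  0.22    0.5013]] 0.0093 373.9 [[0.3925 0.3401 0.0608]
 [0.3945 0.2199 0.4957]] None 376.2
mats 135 [[0.3929 0.3403 0.0445]
 [0.3952 0.2192 0.5053]] 0.0069 485.4 [[ 0.3927  0.3394 -0.0814]
 [ 0.3948  0.2195  0.5075]] None 495.8
```

Request:
move_arm(slide=[[29.7, -20.9, 0], [29.7, -20.9, 0], [29.7, -20.9, 0], [29.7, -20.9, 0], [29.7, -20.9, 0], [29.7, -20.9, 0], [29.7, -20.9, 0], [29.7, -20.9, 0], [29.7, -20.9, 0], [29.7, -20.9, 0], [29.7, -20.9, 0], [29.7, -20.9, 0], [29.7, -20.9, 0], [29.7, -20.9, 0], [29.7, -20.9, 0]], roll=[-1.51, -1.51, -1.51, -1.51, -1.51, -1.51, -1.51, -1.51, -1.51, -1.51, -1.51, -1.51, -1.51, -1.51, -1.51], gripper=8.7)

```text
time: 1.6
position: [0.3917, -0.3595, 0.2225]
tool_rot: [-2.02, -2.406, 0.0]
ft_force: [0.0, 0.1, 0.6]
grip_width: 1.001
grip_force: 0.0
```

```bash
cat > go.py <<'E'
import sys,numpy as np
from scipy.spatial.transform import Rotation as Ro
from bench import monitor
def to(x,y,z,yaw):
    """slide (cm) and roll to TCP x,y,z with tool y at yaw (mod pi)"""
    s=monitor.get_state();R=Ro.from_rotvec(s["tool_rot"]).as_matrix()
    cur=np.arctan2(R[1,1],R[0,1]);d=(yaw-cur+np.pi/2)%np.pi-np.pi/2
    print("t",round(s["time"],2),"pos",np.round(s["position"],4),"yaw",round(cur,3),"tilt",R[2].round(3),"q7",round(s["joint_positions"][6],2),"slide",(R.T@(np.array([x,y,z])-s["position"])*100).round(2),"roll",round(-d,3))
if __name__=="__main__": to(*map(float,sys.argv[1:5]))
E
python3 go.py .3925 -.36 .02 .177
python3 - <<'E'
from fit2 import *
import fit2
ims={n:cv2.imread(f"pics/{n}0.png")[...,::-1].copy() for n in("side","top")}
# mats: strong-chroma mask separating cork from floor and worktop
tiles=[]
def tile(n,win,objs,f):
    u0,v0,u1,v1=win;c=cv2.resize(ims[n][v0:v1,u0:u1],None,fx=f,fy=f,interpolation=cv2.INTER_CUBIC)
    for sh,x,y,z,a,th in objs:
        h=cv2.convexHull(((proj(n,outline(sh,x,y,z,a,th))-[u0,v0]+.5)*f-.5).astype(np.float32))
        cv2.polylines(c,[np.round(h).astype(int)],True,(0,0,255),1)
    return c
M=[((.1,),.3926,.3404,.01,0,.01),((.09,.124),.395,.22,.01,.5,.01)]
B=[((.06,.092),.3928,-.36,.038,.176,.009),((.042,.064),.5148,-.2818,.032,-.2,.009)]
a=tile("top",(140,205,250,265),M,4);b=tile("side",(235,240,325,345),M,3.4)
c=tile("top",(375,165,455,250),B,4);d=tile("side",(262,110,345,165),B,4)
P=np.zeros((600,790,3),np.uint8)
for t,(x,y) in((a,(0,0)),(b,(0,242)),(c,(445,0)),(d,(445,345))):
    P[y:y+t.shape[0],x:x+t.shape[1]]=t[:600-y,:790-x]
cv2.imwrite("pics/ov.png",P[...,::-1])
E
```

```text
t 1.6 pos [ 0.3917 -0.3595  0.2225] yaw 0.174 tilt [ 0. -0. -1.] q7 0.84 slide [-0.06  0.07 20.25] roll -0.003
```

View pics/ov.png

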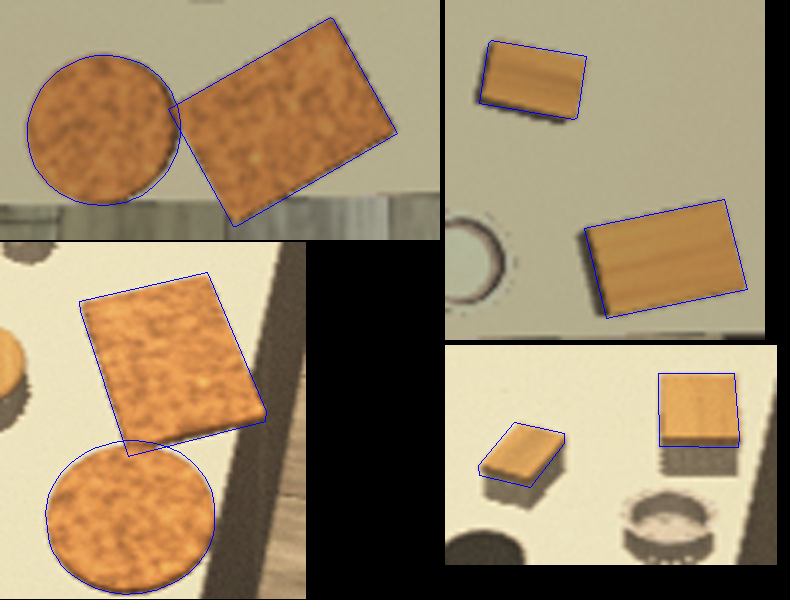

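The outlines match the images to about 1–2 mm, so the fits and heights hold. Next I grasp the large box.

Request:
move_arm(slide=[[-0.1, 0.1, 5], [-0.1, 0.1, 10], [-0.1, 0.1, 14], [-0.1, 0.1, 17], [-0.1, 0.1, 19], [-0.1, 0.1, 20.5], [-0.1, 0.1, 21.4], [-0.1, 0.1, 21.4], [-0.1, 0.1, 21.4]], roll=[0, 0, 0, 0, 0, 0, 0, 0, 0])

```text
time: 2.5
position: [0.3936, -0.3608, 0.0094]
tool_rot: [2.018, 2.406, -0.0]
ft_force: [-0.1, 0.4, -0.6]
grip_width: 0.997
grip_force: 0.0
```

Request:
move_arm(slide=[[0, 0, 0], [0, 0, 0], [0, 0, 0], [0, 0, 0], [0, 0, 0], [0, 0, 0], [0, 0, 0], [0, 0, 0], [0, 0, 0], [0, 0, 0]], roll=[0, 0, 0, 0, 0, 0, 0, 0, 0, 0], gripper=4, squeeze=30)

```text
time: 3.5
position: [0.393, -0.3604, 0.0088]
tool_rot: [2.019, 2.407, -0.0]
ft_force: [-0.9, 0.6, 5.8]
grip_width: 0.678
grip_force: 30.0
```

```bash
python3 go.py .5 0 .15 .3;python3 go.py .3948 .2197 .022 .502
```

```text
t 3.5 pos [ 0.393  -0.3604  0.0088] yaw 0.175 tilt [-0.  0. -1.] q7 0.74 slide [ 33.62  16.81 -14.13] roll -0.125
t 3.5 pos [ 0.393  -0.3604  0.0088] yaw 0.175 tilt [-0.  0. -1.] q7 0.74 slide [57.09 10.27 -1.34] roll -0.327
```

Request:
move_arm(slide=[[0, 0, -2], [0, 0, -6], [0, 0, -10.5], [1, 0.5, -14], [5, 2.5, -14], [9, 4.5, -14], [13, 6.5, -14], [17, 8.5, -14], [21, 10.5, -14], [25, 12.5, -14], [29, 14.5, -14], [33, 16.5, -14], [37, 15.5, -14], [41, 14.4, -14], [45, 13.4, -14], [49, 12.4, -14], [53, 11.3, -14], [56, 10.5, -14], [57.1, 10.3, -14], [57.1, 10.3, -14]], roll=[0, 0, 0, 0, -0.05, -0.1, -0.15, -0.2, -0.25, -0.3, -0.327, -0.327, -0.327, -0.327, -0.327, -0.327, -0.327, -0.327, -0.327, -0.327])

```text
time: 5.5
position: [0.3937, 0.2212, 0.1479]
tool_rot: [-1.595, -2.706, 0.001]
ft_force: [0.0, 0.0, -3.7]
grip_width: 0.677
grip_force: 30.0
```

```bash
python3 go.py .3948 .2197 .019 .502; python3 - <<'E'
from bench import cams,monitor
import cv2,numpy as np
s=monitor.get_state();print(s["ft_force"].round(1) if hasattr(s["ft_force"],"round") else s["ft_force"],s["grip_width"])
t=cams.get_image("top")[150:290,120:330];d=cams.get_image("side")[130:350,150:360]
t=cv2.resize(t,(390,260));d=cv2.resize(d,(390,409))
P=np.zeros((409,790,3),np.uint8);P[:260,:390]=t;P[:,395:785]=d
cv2.imwrite("pics/c1.png",P[...,::-1])
E
```

```text
t 5.5 pos [0.3937 0.2212 0.1479] yaw 0.506 tilt [ 0.    -0.001 -1.   ] q7 -0.02 slide [-0.19  0.03 12.89] roll 0.004
[ 0.   0.  -3.7] 0.6768812674909376
```

View pics/c1.png

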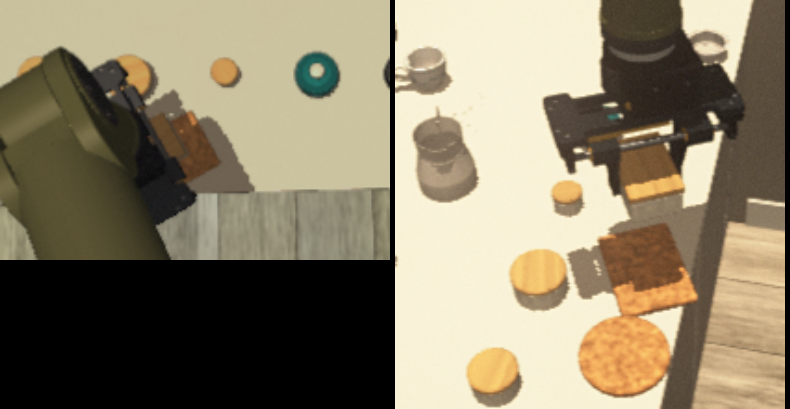

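The box hangs level in the gripper above its mat (about (655,190) in the right half). I lower it now.

Request:
move_arm(slide=[[-0.2, 0, 4], [-0.2, 0, 8], [-0.2, 0, 10.5], [-0.2, 0, 11.5], [-0.2, 0, 12.2], [-0.2, 0, 12.6], [-0.2, 0, 12.8], [-0.2, 0, 12.9], [-0.2, 0, 12.9], [-0.2, 0, 12.9]], roll=[0, 0, 0, 0, 0, 0, 0, 0, 0, 0])

```text
time: 6.6
position: [0.3964, 0.2183, 0.02]
tool_rot: [1.599, 2.703, 0.001]
ft_force: [-0.2, -1.3, -2.6]
grip_width: 0.678
grip_force: 30.0
```

Request:
move_arm(slide=[[0, 0, 0], [0, 0, 0], [0, 0, 0], [0, 0, 0], [0, 0, 0], [0, 0, 0], [0, 0, -1], [0, 0, -4], [0, 0, -8], [0, 0, -12], [0, 0, -15], [0, 0, -15]], roll=[0, 0, 0, 0, 0, 0, 0, 0, 0, 0, 0, 0], gripper=7.8)

```text
time: 7.8
position: [0.3986, 0.2198, 0.1741]
tool_rot: [1.596, 2.697, 0.008]
ft_force: [0.4, -0.3, -0.7]
grip_width: 0.894
grip_force: 0.0
```

```bash
python3 go.py .5 0 .18 .3;python3 go.py .5148 -.2818 .18 -.2
```

```text
t 7.8 pos [0.3986 0.2198 0.1741] yaw 0.502 tilt [-0.004  0.008 -1.   ] q7 0.02 slide [-24.15  -1.69  -0.51] roll 0.202
t 7.8 pos [0.3986 0.2198 0.1741] yaw 0.502 tilt [-0.004  0.008 -1.   ] q7 0.02 slide [-49.56 -13.96  -0.52] roll 0.702
```

Request:
move_arm(slide=[[-4, -0.3, -0.5], [-8, -0.6, -0.5], [-12, -0.9, -0.5], [-16, -1.2, -0.5], [-20, -1.5, -0.5], [-24, -1.8, -0.5], [-28, -3.6, -0.5], [-32, -5.5, -0.5], [-36, -7.4, -0.5], [-40, -9.4, -0.5], [-44, -11.3, -0.5], [-48, -13.2, -0.5], [-49.5, -14, -0.5], [-49.5, -14, -0.5], [-49.5, -14, -0.5], [-49.5, -14, -0.5]], roll=[0, 0.1, 0.2, 0.3, 0.4, 0.5, 0.6, 0.7, 0.7, 0.7, 0.7, 0.7, 0.7, 0.7, 0.7, 0.7])

```text
time: 9.4
position: [0.5119, -0.2802, 0.1746]
tool_rot: [-2.426, -1.995, -0.001]
ft_force: [0.2, 1.1, -0.5]
grip_width: 0.899
grip_force: 0.0
```

```bash
cat > look.py <<'E'
import fit2,sys;from fit2 import *
def grab(tag):
    ims={n:cams.get_image(n) for n in("side","top")}
    for n in ims: cv2.imwrite(f"pics/{n}{tag}.png",ims[n][...,::-1])
    return ims
def measure(ims,sh,x0,z,th=.009,r=26,free=True,ns=("side","top"),thr=115):
    W={}
    for n in ns:
        u,v=proj(n,[[x0[0],x0[1],z]])[0].astype(int);W[n]=(u-r,v-r,u+r,v+r)
    fit2.fixz_guess=z
    return ([ifit(ims,W,[sh],[x0],[th],thr)] if free else [])+[ifit(ims,W,[sh],[x0],[th],thr,fixz=z)]
def overlay(ims,objs,name,f=5,r=36):
    T=[]
    for n in("top","side"):
        u,v=proj(n,[[objs[0][1],objs[0][2],objs[0][3]]])[0].astype(int)
        c=cv2.resize(ims[n][v-r:v+r,u-r:u+r],None,fx=f,fy=f,interpolation=cv2.INTER_CUBIC)
        for sh,x,y,z,a,th in objs:
            h=cv2.convexHull(((proj(n,outline(sh,x,y,z,a,th))-[u-r,v-r]+.5)*f-.5).astype(np.float32))
            cv2.polylines(c,[np.round(h).astype(int)],True,(0,0,255),1)
        T.append(c)
    cv2.imwrite(name,np.hstack(T)[...,::-1])
E
python3 go.py .5148 -.2818 .009 -.2; python3 - <<'E'
from look import *
ims=grab("1")
print(measure(ims,(.06,.092),(.3948,.2197,.502),.048))
overlay(ims,[((.06,.092),.3948,.2197,.048,.502,.009),((.09,.124),.3948,.2197,.01,.502,.01)],"pics/o1.png")
E
```

```text
t 9.4 pos [ 0.5119 -0.2802  0.1746] yaw -0.194 tilt [ 0.001 -0.    -1.   ] q7 0.14 slide [-0.12  0.31 16.56] roll 0.006
[(array([[0.393 , 0.2233, 0.5035]]), np.float64(0.0568), np.float64(1032.8)), (array([[0.3945, 0.219 , 0.5456]]), None, np.float64(1076.8))]
```

View pics/o1.png

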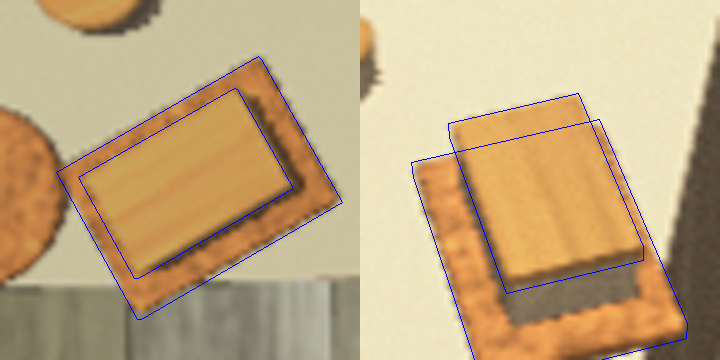

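The large box sits centred on its mat and is aligned with it: the outlines match within a pixel in both views. Next is the small box.

Request:
move_arm(slide=[[-0.1, 0.3, 5], [-0.1, 0.3, 9], [-0.1, 0.3, 12.5], [-0.1, 0.3, 15], [-0.1, 0.3, 16.2], [-0.1, 0.3, 16.6], [-0.1, 0.3, 16.6], [-0.1, 0.3, 16.6]], roll=[0, 0, 0, 0, 0, 0, 0, 0])

```text
time: 10.3
position: [0.5153, -0.2851, 0.0102]
tool_rot: [2.428, 1.99, 0.001]
ft_force: [-0.4, -0.0, 0.7]
grip_width: 0.902
grip_force: 0.0
```

Request:
move_arm(slide=[[0, 0, 0], [0, 0, 0], [0, 0, 0], [0, 0, 0], [0, 0, 0], [0, 0, 0], [0, 0, 0], [0, 0, 0], [0, 0, 0], [0, 0, 0], [0, 0, 0], [0, 0, 0]], roll=[0, 0, 0, 0, 0, 0, 0, 0, 0, 0, 0, 0], gripper=2.5)

```text
time: 11.5
position: [0.5141, -0.2847, 0.0086]
tool_rot: [2.43, 1.991, -0.0]
ft_force: [-0.3, -0.3, 1.3]
grip_width: 0.482
grip_force: 29.4
```

```bash
python3 go.py .5 0 .16 .3;python3 go.py .3948 .2195 .16 .502
```

```text
t 11.5 pos [ 0.5141 -0.2847  0.0086] yaw -0.198 tilt [-0. -0. -1.] q7 0.05 slide [ 27.63  -6.98 -15.15] roll -0.498
t 11.5 pos [ 0.5141 -0.2847  0.0086] yaw -0.198 tilt [-0. -0. -1.] q7 0.05 slide [ 47.08 -21.61 -15.15] roll -0.7
```

Request:
move_arm(slide=[[0, 0, -2], [0, 0, -6], [0, 0, -11], [1, -0.3, -15], [5, -1.3, -15.1], [9, -2.3, -15.1], [13, -3.3, -15.1], [17, -4.3, -15.1], [21, -5.3, -15.1], [25, -6.4, -15.1], [28, -7.3, -15.1], [31.5, -9.8, -15.1], [35, -12.4, -15.1], [38.5, -15.2, -15.1], [42, -17.8, -15.1], [45.5, -20.4, -15.1], [46.9, -21.4, -15.1], [46.9, -21.4, -15.1], [46.9, -21.4, -15.1], [46.9, -21.4, -15.1]], roll=[0, 0, 0, 0, -0.1, -0.2, -0.3, -0.4, -0.5, -0.6, -0.7, -0.7, -0.7, -0.7, -0.7, -0.7, -0.7, -0.7, -0.7, -0.7])

```text
time: 13.5
position: [0.3971, 0.2159, 0.1593]
tool_rot: [1.603, 2.702, -0.001]
ft_force: [-0.2, 0.1, -2.4]
grip_width: 0.486
grip_force: 29.4
```

Request:
move_arm(slide=[[0, 0, 4], [0, 0, 6], [0, 0, 8], [0, 0, 8], [0, 0, 8], [0, 0, 8]], roll=[0, 0, 0, 0, 0, 0])

```text
time: 14.1
position: [0.3976, 0.2172, 0.0805]
tool_rot: [1.601, 2.702, 0.002]
ft_force: [0.4, -1.1, -0.9]
grip_width: 0.486
grip_force: 29.4
```

```bash
python3 go.py .3961 .217 .057 .502; python3 - <<'E'
from look import *
ims=grab("2")
z=monitor=None
from bench import monitor
p=monitor.get_state()["position"]; zt=p[2]-.0086+.032
b=(p[0]-.0013,p[1]+.0025)
overlay(ims,[((.042,.064),b[0],b[1],zt,.502,.009),((.06,.092),.3948,.2195,.048,.502,.009)],"pics/o2.png")
E
```

```text
t 14.1 pos [0.3976 0.2172 0.0805] yaw 0.501 tilt [-0.     0.002 -1.   ] q7 -0.16 slide [ 0.05 -0.15  2.35] roll -0.001
```

View pics/o2.png

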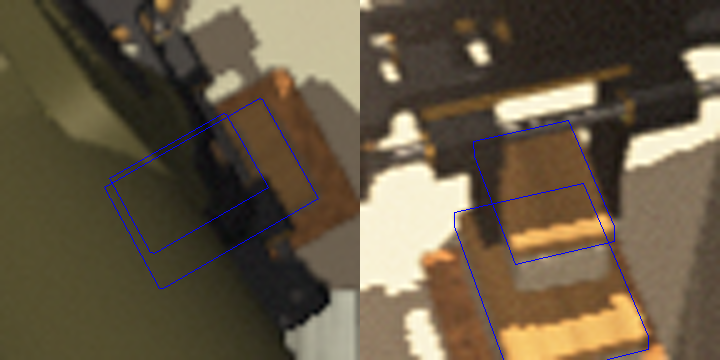

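Request:
move_arm(slide=[[0, -0.1, 1], [0, -0.1, 1.6], [0, -0.1, 2], [0, -0.1, 2.2], [0, -0.1, 2.3], [0, -0.1, 2.4], [0, -0.1, 2.4], [0, -0.1, 2.4]], roll=[0, 0, 0, 0, 0, 0, 0, 0])

```text
time: 15.0
position: [0.3953, 0.2167, 0.0564]
tool_rot: [-1.6, -2.703, 0.003]
ft_force: [-6.0, -3.2, 10.8]
grip_width: 0.479
grip_force: 29.4
```

Request:
move_arm(slide=[[0, 0, 0], [0, 0, 0], [0, 0, 0], [0, 0, 0], [0, 0, 0], [0, 0, 0], [0, 0, -1], [0, 0, -4], [0, 0, -8], [0, 0, -12], [0, 0, -12], [0, 0, -12]], roll=[0, 0, 0, 0, 0, 0, 0, 0, 0, 0, 0, 0], gripper=6.5)

```text
time: 16.2
position: [0.3964, 0.2169, 0.1765]
tool_rot: [1.599, 2.701, 0.001]
ft_force: [-0.9, -0.8, -1.0]
grip_width: 0.751
grip_force: 0.0
```

```bash
python3 go.py .5101 .2712 .18 .49
```

```text
t 16.2 pos [0.3964 0.2169 0.1765] yaw 0.502 tilt [-0.003  0.002 -1.   ] q7 0.04 slide [-0.71 12.58 -0.32] roll 0.012
```

Request:
move_arm(slide=[[-5, 0, 0], [-10, 0, 0], [-15, 0, 0], [-20, 0, 0], [-25, 0, 0], [-25, 0, 0], [-25, 0, 0], [-25, 0, 0]], roll=[0, 0, 0, 0, 0, 0, 0, 0], gripper=8.7)

```text
time: 17.0
position: [0.5148, -0.0006, 0.1744]
tool_rot: [-1.596, -2.703, 0.0]
ft_force: [-0.0, -0.1, 0.5]
grip_width: 0.998
grip_force: 0.0
```

```bash
python3 go.py .5101 .2712 .05 -.6; python3 - <<'E'
from look import *
ims=grab("3")
overlay(ims,[((.042,.064),.3948,.2195,.080,.502,.0),((.06,.092),.3948,.2195,.048,.502,.0),((.09,.124),.3948,.2195,.01,.502,.0)],"pics/o3.png")
E
```

```text
t 17.0 pos [ 0.5148 -0.0006  0.1744] yaw 0.504 tilt [ 0.002 -0.001 -1.   ] q7 0.36 slide [24.   12.74 12.48] roll 1.104
```

View pics/o3.png

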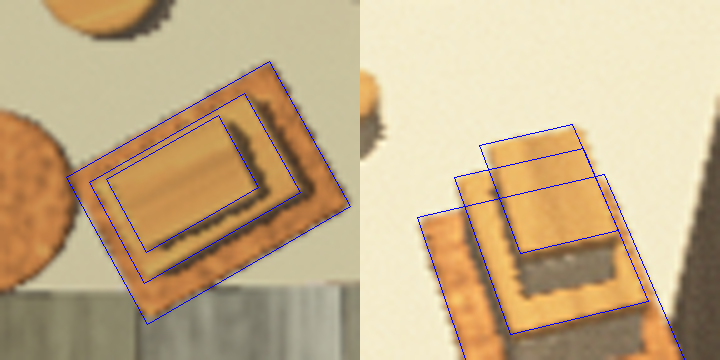

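The box tower is good: all three outlines are concentric and aligned in the top view. Next is the large pot.

Request:
move_arm(slide=[[4, 2.1, 0], [8, 4.2, 0], [12, 6.4, 0], [16, 8.5, 0], [20, 10.6, 0], [24, 12.7, 0], [24, 12.7, 3], [24, 12.7, 6], [24, 12.7, 7.5], [24, 12.7, 7.5], [24, 12.7, 7.5], [24, 12.7, 7.5]], roll=[0.14, 0.28, 0.42, 0.56, 0.7, 0.84, 0.98, 1.1, 1.1, 1.1, 1.1, 1.1])

```text
time: 18.3
position: [0.5124, 0.2699, 0.102]
tool_rot: [2.776, 1.47, 0.004]
ft_force: [-0.2, 0.0, -0.1]
grip_width: 1.001
grip_force: 0.0
```

```bash
cat > go.py <<'E'
import sys,numpy as np
from scipy.spatial.transform import Rotation as Ro
from bench import monitor,cams
def to(*targets):
    S=[]
    for i in range(6): cams.get_image("top");S.append(monitor.get_state())
    s=S[-1];P=np.array([q["position"] for q in S]);p=P.mean(0);R=Ro.from_rotvec([q["tool_rot"] for q in S]).mean().as_matrix()
    cur=np.arctan2(R[1,1],R[0,1])
    print("t",round(s["time"],2),"pos",p.round(4),"sd",P.std(0).round(4),"yaw",round(cur,3),"q7",round(s["joint_positions"][6],2),"w",round(s["grip_width"]*87,1),"F",np.round(np.mean([q["ft_force"] for q in S],0),1))
    for x,y,z,yaw in targets:
        d=(yaw-cur+np.pi/2)%np.pi-np.pi/2
        print("slide",(R.T@(np.array([x,y,z])-p)*100).round(2),"roll",round(-d,3))
if __name__=="__main__": to(*[tuple(map(float,a.split(","))) for a in sys.argv[1:]])
E
python3 go.py .5101,.2712,.009,-.6
```

```text
t 18.6 pos [0.5124 0.2693 0.1015] sd [0.0001 0.0002 0.0004] yaw -0.598 q7 -1.36 w 86.9 F [ 0.1  0.1 -0. ]
slide [ 0.01 -0.31  9.25] roll 0.002
```

Request:
move_arm(slide=[[0, -0.3, 4], [0, -0.3, 7], [0, -0.3, 8.8], [0, -0.3, 9.2], [0, -0.3, 9.2], [0, -0.3, 9.2]], roll=[0, 0, 0, 0, 0, 0])

```text
time: 19.2
position: [0.5104, 0.2716, 0.0099]
tool_rot: [2.777, 1.468, 0.004]
ft_force: [0.6, 0.6, 0.8]
grip_width: 1.003
grip_force: 0.0
```

Request:
move_arm(slide=[[0, 0, 0], [0, 0, 0], [0, 0, 0], [0, 0, 0], [0, 0, 0], [0, 0, 0], [0, 0, 0], [0, 0, 0], [0, 0, 0], [0, 0, 0]], roll=[0, 0, 0, 0, 0, 0, 0, 0, 0, 0], gripper=4.5)

```text
time: 20.2
position: [0.5095, 0.271, 0.009]
tool_rot: [2.777, 1.468, 0.0]
ft_force: [-0.8, -0.2, 5.1]
grip_width: 0.732
grip_force: 29.3
```

```bash
python3 go.py .5101,.2712,.13,-.6 .45,.36,.13,-.3 .3927,.3402,.13,0
```

```text
t 20.5 pos [0.5095 0.271  0.009 ] sd [0. 0. 0.] yaw -0.598 q7 -1.44 w 63.7 F [-1.2 -1.   5.5]
slide [  0.06   0.04 -12.1 ] roll 0.002
slide [  4.01  -9.93 -12.11] roll -0.298
slide [ -0.85 -13.55 -12.11] roll -0.598
```

Request:
move_arm(slide=[[0, 0, -2], [0, 0, -6], [0, 0, -10], [0, -0.5, -12], [0, -4, -12], [-0.3, -8, -12], [-0.6, -11, -12], [-0.9, -13.6, -12], [-0.9, -13.6, -12], [-0.9, -13.6, -12], [-0.9, -13.6, -12], [-0.9, -13.6, -12], [-0.9, -13.6, -12]], roll=[0, 0, 0, -0.1, -0.2, -0.3, -0.4, -0.5, -0.6, -0.6, -0.6, -0.6, -0.6])

```text
time: 21.8
position: [0.3923, 0.3395, 0.1283]
tool_rot: [-2.222, -2.221, 0.0]
ft_force: [-0.2, -0.2, -2.1]
grip_width: 0.732
grip_force: 29.7
```

```bash
python3 go.py .3927,.3402,.019,0; python3 - <<'E'
from look import *
from bench import monitor
ims=grab("4");p=monitor.get_state()["position"]
overlay(ims,[((.066,),p[0],p[1],p[2]+.029,0,.038),((.1,),.3927,.3402,.01,0,.01)],"pics/o4.png")
E
```

```text
t 22.1 pos [0.3921 0.3398 0.1284] sd [0.0001 0.0001 0.    ] yaw 0.001 q7 -0.95 w 63.5 F [ 0.1  0.4 -1.9]
slide [ 0.04  0.06 10.94] roll 0.001
```

View pics/o4.png

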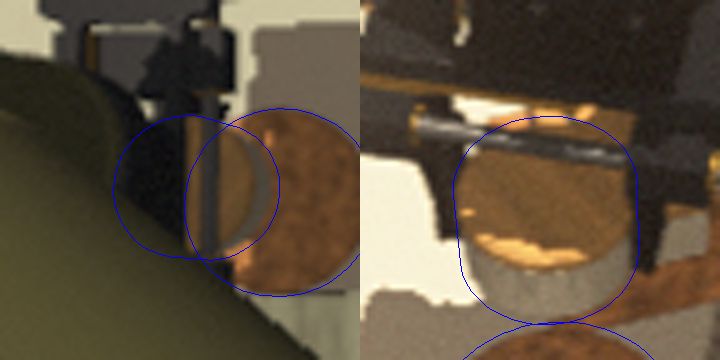

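The pot hangs level over the mat, seen in the side view at about (548,230). I place it now.

Request:
move_arm(slide=[[0, 0, 4], [0, 0, 7], [0, 0, 9], [0, 0, 10], [0, 0, 10.5], [0, 0, 10.8], [0, 0, 10.9], [0, 0, 10.9], [0, 0, 10.9]], roll=[0, 0, 0, 0, 0, 0, 0, 0, 0])

```text
time: 23.1
position: [0.3924, 0.3403, 0.0202]
tool_rot: [2.219, 2.223, 0.002]
ft_force: [-0.4, -0.1, -1.6]
grip_width: 0.725
grip_force: 29.8
```

```bash
python3 go.py .3927,.3402,.019,0
```

```text
t 23.4 pos [0.3921 0.3401 0.0199] sd [0.0001 0.0001 0.0002] yaw 0.002 q7 -1.09 w 63.9 F [-0.1 -0.2 -1.7]
slide [0.01 0.06 0.09] roll 0.002
```

Request:
move_arm(slide=[[0, 0, 0], [0, 0, 0], [0, 0, 0], [0, 0, 0], [0, 0, 0], [0, 0, 0], [0, 0, -1], [0, 0, -4], [0, 0, -8], [0, 0, -12], [0, 0, -15], [0, 0, -15], [0, 0, -15]], roll=[0, 0, 0, 0, 0, 0, 0, 0, 0, 0, 0, 0, 0], gripper=8.4)

```text
time: 24.7
position: [0.3922, 0.3401, 0.1704]
tool_rot: [2.218, 2.222, 0.002]
ft_force: [-0.2, 0.3, -0.6]
grip_width: 0.965
grip_force: 0.0
```

```bash
python3 go.py .52,.13,.17,0 .5175,.4035,.1,0
```

```text
t 25.0 pos [0.3913 0.3394 0.1686] sd [0.0002 0.0001 0.0003] yaw 0.002 q7 -0.91 w 83.8 F [-0.3  0.  -0.3]
slide [-20.97  12.83  -0.14] roll 0.002
slide [ 6.39 12.64  6.83] roll 0.002
```

Request:
move_arm(slide=[[-4, 2.5, 0], [-8, 5, 0], [-12, 7.5, 0], [-16, 10, 0], [-21, 12.8, 0], [-26, 12.8, 0], [-26, 12.8, 0]], roll=[0, 0, 0, 0, 0, 0, 0])

```text
time: 25.7
position: [0.5212, 0.072, 0.1682]
tool_rot: [2.231, 2.212, -0.006]
ft_force: [-0.9, 0.1, -0.0]
grip_width: 0.962
grip_force: 0.0
```

```bash
python3 go.py .5175,.4035,.17,0 .5175,.4035,.1,0; python3 - <<'E'
from look import *
ims=grab("5")
overlay(ims,[((.066,),.3927,.3402,.048,0,0),((.1,),.3927,.3402,.01,0,.0)],"pics/o5.png")
E
```

```text
t 26.0 pos [0.5201 0.08   0.1691] sd [0.0003 0.0029 0.0004] yaw 0.001 q7 -0.33 w 84.0 F [-0.1  0.4 -0.2]
slide [32.36 -0.23 -0.08] roll 0.001
slide [32.35 -0.22  6.92] roll 0.001
```

View pics/o5.png

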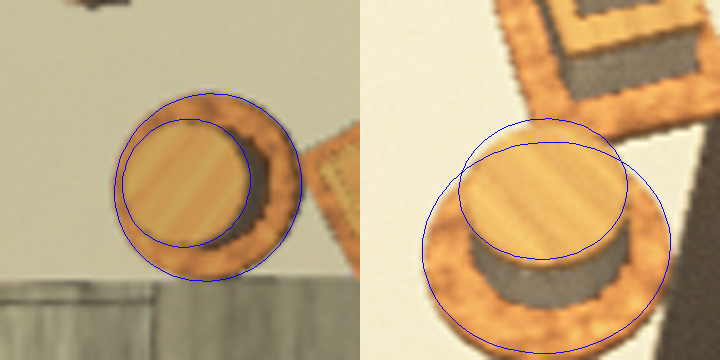

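The large pot is concentric with its mat in the top view, and the side view agrees to about 1 px. Next is the medium pot.

Request:
move_arm(slide=[[4, 0, 0], [8, 0, 0], [12, 0, 0], [16, 0, 0], [20, 0, 0], [24, 0, 0], [28, 0, 1], [32, -0.2, 4], [33, -0.2, 7], [33, -0.2, 7], [33, -0.2, 7], [33, -0.2, 7]], roll=[0, 0, 0, 0, 0, 0, 0, 0, 0, 0, 0, 0])

```text
time: 27.3
position: [0.519, 0.4099, 0.1012]
tool_rot: [2.22, 2.221, 0.003]
ft_force: [-0.2, 0.3, 0.4]
grip_width: 0.963
grip_force: 0.0
```

```bash
python3 go.py .5173,.4037,.009,0
```

```text
t 27.6 pos [0.519  0.4096 0.1011] sd [0.0003 0.0001 0.0004] yaw 0.0 q7 -1.03 w 84.0 F [-0.1  0.2  0.2]
slide [-0.6  -0.19  9.21] roll 0.0
```

Request:
move_arm(slide=[[-0.6, -0.2, 4], [-0.6, -0.2, 7], [-0.6, -0.2, 8.7], [-0.6, -0.2, 9.2], [-0.6, -0.2, 9.2], [-0.6, -0.2, 9.2]], roll=[0, 0, 0, 0, 0, 0])

```text
time: 28.2
position: [0.5164, 0.4053, 0.0091]
tool_rot: [-2.219, -2.224, -0.004]
ft_force: [-0.7, 0.3, -0.4]
grip_width: 0.963
grip_force: 0.0
```

Request:
move_arm(slide=[[0, 0, 0], [0, 0, 0], [0, 0, 0], [0, 0, 0], [0, 0, 0], [0, 0, 0], [0, 0, 0], [0, 0, 0], [0, 0, 0], [0, 0, 0], [0, 0, 0]], roll=[0, 0, 0, 0, 0, 0, 0, 0, 0, 0, 0], gripper=3.5)

```text
time: 29.3
position: [0.516, 0.4042, 0.0077]
tool_rot: [2.219, 2.223, 0.001]
ft_force: [1.4, -1.0, 3.1]
grip_width: 0.602
grip_force: 30.0
```

```bash
python3 go.py .5173,.4037,.12,0 .3924,.3402,.12,0
```

```text
t 29.6 pos [0.516  0.4042 0.0077] sd [0. 0. 0.] yaw 0.002 q7 -1.08 w 52.6 F [ 1.3 -0.5  3.1]
slide [ -0.05   0.13 -11.23] roll 0.002
slide [ -6.38 -12.37 -11.24] roll 0.002
```

Request:
move_arm(slide=[[0, 0, -2], [0, 0, -6], [0, 0, -10], [-0.5, -1, -11.2], [-2.5, -5, -11.2], [-4.5, -9, -11.2], [-6, -11.6, -11.2], [-6.4, -12.4, -11.2], [-6.4, -12.4, -11.2], [-6.4, -12.4, -11.2], [-6.4, -12.4, -11.2]], roll=[0, 0, 0, 0, 0, 0, 0, 0, 0, 0, 0])

```text
time: 30.7
position: [0.3929, 0.3407, 0.1199]
tool_rot: [-2.219, -2.222, -0.002]
ft_force: [-0.5, -1.5, -2.0]
grip_width: 0.6
grip_force: 30.0
```

```bash
python3 go.py .3924,.3400,.056,0
```

```text
t 31.0 pos [0.3923 0.3405 0.1195] sd [0.0003 0.0001 0.0001] yaw 0.002 q7 -0.97 w 52.0 F [ 0.3  0.2 -1.6]
slide [-0.05  0.02  6.35] roll 0.002
```

Request:
move_arm(slide=[[0, 0, 3], [0, 0, 4.5], [0, 0, 5.5], [0, 0, 6], [0, 0, 6.2], [0, 0, 6.3], [0, 0, 6.4], [0, 0, 6.4]], roll=[0, 0, 0, 0, 0, 0, 0, 0])

```text
time: 31.8
position: [0.3922, 0.3401, 0.0559]
tool_rot: [2.219, 2.223, 0.001]
ft_force: [0.3, -0.4, -2.1]
grip_width: 0.6
grip_force: 30.0
```

Request:
move_arm(slide=[[0, 0, 0], [0, 0, 0], [0, 0, 0], [0, 0, 0], [0, 0, 0], [0, 0, 0], [0, 0, -1], [0, 0, -4], [0, 0, -8], [0, 0, -12], [0, 0, -12], [0, 0, -12]], roll=[0, 0, 0, 0, 0, 0, 0, 0, 0, 0, 0, 0], gripper=7.5)

```text
time: 33.0
position: [0.3925, 0.3403, 0.1768]
tool_rot: [2.218, 2.222, 0.003]
ft_force: [-0.2, 0.3, 0.3]
grip_width: 0.864
grip_force: 0.0
```

```bash
python3 go.py .516,.1348,.17,0 .516,.1348,.1,0
```

```text
t 33.3 pos [0.3914 0.3394 0.1747] sd [0.0002 0.0001 0.0004] yaw 0.002 q7 -0.91 w 75.1 F [-0.  -0.1 -0.4]
slide [-20.49  12.42   0.47] roll 0.002
slide [-20.48  12.43   7.47] roll 0.002
```

Request:
move_arm(slide=[[-4, 2.5, 0], [-8, 5, 0], [-12, 7.5, 0], [-16, 10, 0], [-20, 12.4, 0], [-20.5, 12.4, 3], [-20.5, 12.4, 6], [-20.5, 12.4, 7.5], [-20.5, 12.4, 7.5], [-20.5, 12.4, 7.5], [-20.5, 12.4, 7.5]], roll=[0, 0, 0, 0, 0, 0, 0, 0, 0, 0, 0])

```text
time: 34.4
position: [0.5172, 0.1361, 0.1019]
tool_rot: [2.217, 2.224, 0.003]
ft_force: [-0.5, 0.0, 0.4]
grip_width: 0.86
grip_force: 0.0
```

```bash
python3 go.py .5162,.1349,.009,0; python3 - <<'E'
from look import *
ims=grab("6")
overlay(ims,[((.054,),.3925,.3402,.082,0,0),((.066,),.3925,.3402,.048,0,0),((.1,),.3927,.3402,.01,0,.0)],"pics/o6.png")
E
```

```text
t 34.7 pos [0.5169 0.1356 0.1015] sd [0.0002 0.0002 0.0003] yaw 0.002 q7 -0.51 w 74.7 F [ 0.3 -0.1 -0.1]
slide [-0.07 -0.09  9.25] roll 0.002
```

View pics/o6.png

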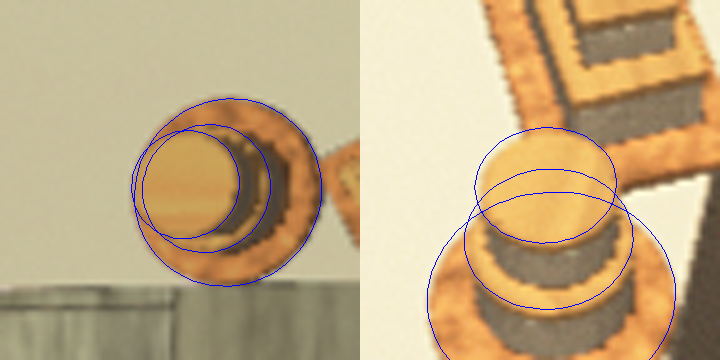

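The medium pot sits concentric on the large one to within about 1 px in both views. Last is the small pot.

Request:
move_arm(slide=[[-0.1, -0.1, 4], [-0.1, -0.1, 7], [-0.1, -0.1, 8.7], [-0.1, -0.1, 9.2], [-0.1, -0.1, 9.2], [-0.1, -0.1, 9.2]], roll=[0, 0, 0, 0, 0, 0])

```text
time: 35.4
position: [0.5164, 0.1347, 0.0098]
tool_rot: [2.218, 2.223, 0.003]
ft_force: [0.2, -0.1, 0.6]
grip_width: 0.861
grip_force: 0.0
```

Request:
move_arm(slide=[[0, 0, 0], [0, 0, 0], [0, 0, 0], [0, 0, 0], [0, 0, 0], [0, 0, 0], [0, 0, 0], [0, 0, 0], [0, 0, 0], [0, 0, 0], [0, 0, 0], [0, 0, 0]], roll=[0, 0, 0, 0, 0, 0, 0, 0, 0, 0, 0, 0], gripper=2.5)

```text
time: 36.6
position: [0.5154, 0.1342, 0.0086]
tool_rot: [2.219, 2.223, 0.0]
ft_force: [0.0, -0.4, 2.7]
grip_width: 0.439
grip_force: 30.0
```

```bash
python3 go.py .516,.1348,.17,0 .3923,.3400,.17,0
```

```text
t 36.9 pos [0.5154 0.1342 0.0086] sd [0. 0. 0.] yaw 0.002 q7 -0.61 w 38.0 F [ 0.3 -0.8  2.3]
slide [  0.06   0.07 -16.14] roll 0.002
slide [ 20.6  -12.26 -16.15] roll 0.002
```

Request:
move_arm(slide=[[0, 0, -2], [0, 0, -6], [0, 0, -10], [0, 0, -14], [1, -0.6, -16.1], [5, -3, -16.1], [9, -5.4, -16.1], [13, -7.8, -16.1], [17, -10.2, -16.1], [20, -11.9, -16.1], [20.6, -12.3, -16.1], [20.6, -12.3, -16.1], [20.6, -12.3, -16.1], [20.6, -12.3, -16.1]], roll=[0, 0, 0, 0, 0, 0, 0, 0, 0, 0, 0, 0, 0, 0])

```text
time: 38.3
position: [0.3931, 0.3382, 0.1691]
tool_rot: [2.222, 2.22, -0.001]
ft_force: [-0.3, -1.0, -1.5]
grip_width: 0.439
grip_force: 30.0
```

```bash
python3 go.py .3923,.3396,.091,0
```

```text
t 38.6 pos [0.3927 0.3389 0.1694] sd [0.0003 0.0004 0.0001] yaw -0.0 q7 -0.92 w 38.5 F [ 0.2 -0.  -0.8]
slide [ 0.07 -0.04  7.84] roll -0.0
```

Request:
move_arm(slide=[[0, 0, 3], [0, 0, 5.5], [0, 0, 6.5], [0, 0, 6.5], [0, 0, 6.5], [0, 0, 6.5]], roll=[0, 0, 0, 0, 0, 0])

```text
time: 39.2
position: [0.3926, 0.3407, 0.1058]
tool_rot: [2.219, 2.223, 0.003]
ft_force: [1.1, -0.2, -1.2]
grip_width: 0.438
grip_force: 30.0
```

```bash
python3 go.py .3923,.3397,.0908,0
```

```text
t 39.5 pos [0.3924 0.3403 0.1053] sd [0.0002 0.0002 0.0003] yaw 0.002 q7 -0.99 w 38.0 F [ 0.   0.  -1.3]
slide [-0.06 -0.01  1.45] roll 0.002
```

Request:
move_arm(slide=[[0, 0, 0.6], [0, 0, 1], [0, 0, 1.2], [0, 0, 1.3], [0, 0, 1.4], [0, 0, 1.5], [0, 0, 1.5]], roll=[0, 0, 0, 0, 0, 0, 0])

```text
time: 40.2
position: [0.3919, 0.3403, 0.0905]
tool_rot: [2.219, 2.223, -0.0]
ft_force: [-0.8, -1.2, 6.2]
grip_width: 0.436
grip_force: 30.0
```

Request:
move_arm(slide=[[0, 0, 0], [0, 0, 0], [0, 0, 0], [0, 0, 0], [0, 0, 0], [0, 0, 0], [0, 0, -1], [0, 0, -4], [0, 0, -8], [0, 0, -10], [0, 0, -10], [0, 0, -10]], roll=[0, 0, 0, 0, 0, 0, 0, 0, 0, 0, 0, 0], gripper=6.5)

```text
time: 41.4
position: [0.392, 0.3399, 0.1898]
tool_rot: [2.219, 2.223, 0.001]
ft_force: [-0.5, -0.5, -0.9]
grip_width: 0.748
grip_force: 0.0
```

Request:
move_arm(slide=[[-4, 2.5, 0], [-8, 5, 0], [-12, 7.5, 0], [-16, 10, 0], [-20, 12.4, 0], [-25, 12.4, 0], [-30, 12.4, 0], [-34, 12.4, 0], [-34, 12.4, 0], [-34, 12.4, 0], [-34, 12.4, 0]], roll=[0, 0, 0, 0, 0, 0, 0, 0, 0, 0, 0])

```text
time: 42.5
position: [0.516, 0.0019, 0.1888]
tool_rot: [-2.216, -2.225, 0.0]
ft_force: [-0.8, 0.7, 0.4]
grip_width: 0.745
grip_force: 0.0
```

```bash
python3 - <<'E'
from look import *
ims=grab("7")
overlay(ims,[((.04,),.3925,.3402,.113,0,0),((.054,),.3925,.3402,.082,0,0),((.066,),.3925,.3402,.048,0,0)],"pics/o7.png")
E
```

```text
(no output)
```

View pics/o7.png

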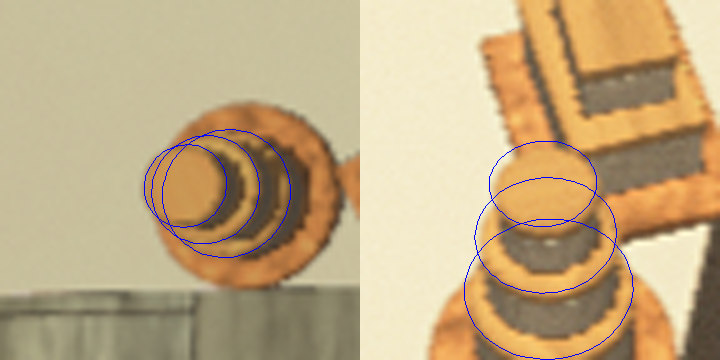

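View pics/side7.png

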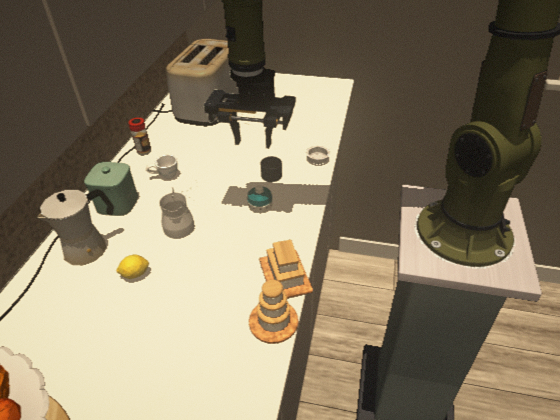

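Both towers stand upright and concentric: the round one at about (273,310) and the oblong one at about (286,268) in the side view. The timer, basket and cup are where they were, and the gripper is empty and clear.

```bash
python3 -c "
from bench import workorder
print(workorder.close_job())"
```

```text
the job is handed in; nothing more can be done
None
```

I stacked the three pots on the round mat and the two boxes on the oblong mat, largest at the bottom, all centred to about 1–2 mm by the cameras, and handed the job in at about 43 s; the verdict was not shown.

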